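Index the cassette carrier and hold the reader's lever level

TASK

Slide the cassette carrier of the bench reader (the plate with the blue handle post) along its rail until it clicks into the reading station under the head (post in line with the green mark on the front of the base), with the red lever still up. Then press the spring lever with the red pad down until the lever is level, its pad flush with the green-topped post beside it, and finish while holding it there with the gripper: do not let go. Leave the cup, bottle, jar, timer and slide box where they stand.

Things in the scene. Friction and masses are not known exactly. Their poses are not given: they have to be found in the camera images.
- reader: bench reader, fixed, turned up to 15 degrees. White base plate, top 20 mm above the table (local x -140 to +150, y -235 to +235 mm). Origin on the table under the reading station; local x points away from its front edge, local y along the rail from the reading station (y = 0) to the loading end (+y), z up. A green stripe on the base's front marks the station
- head (a point): middle of the underside of the reader's white head, 130 mm above the table. The head (x -47 to +148, y -50 to +50 mm in the reader's frame, top at 190 mm) overhangs the rail from a grey column at x = 110 mm. A black hood hangs from it over the reading station, bottom 84 mm above the table, and comes down with the lever
- carrier (a joint): travel of the carrier in m: 0 at the loading end, 0.16 clicked into the reading station, 0.21 at the far stop (too far); grows towards the reader's local -y. Under 1 N of friction, it stays where it is left; a sprung ball takes about 5 N to click in or out and draws it in over the last 3 mm. Aluminium plate 120 x 80 mm, white cassette on top
- handle (a point): point on the axis of the blue handle post, at a good height to grip (76 mm above the table). The post is upright, 16 mm in diameter, and rises from 46 to 101 mm above the table; it stands 110 mm in front (local -x) of the carrier's centre and is free on all sides.
- station (a point): where the point 'handle' is when the carrier is clicked into the reading station (fixed to the reader)
- lever_angle (a joint): angle of the spring lever in rad: 0 released (arm rises 0.42 rad above level towards the front), 0.42 when the arm is level, 0.8 on its bottom stop. It springs back up when let go. The push on the pad is about 3 N at the start, 7 N at level and 10 N at the stop.
- lever: the spring lever: steel arm 16 mm wide with the red pad on its front end. Origin on the hinge axis (same point as lever_hinge); released, its axes are those of the reader
- pad (a point): centre of the top face of the red pad on the lever's front end. The pad is 50 mm along the lever, 44 mm wide, 12 mm thick; this point is 130 mm from the hinge along the lever and 8 mm above the arm's line. Level, it is 103 mm above the table
- gauge (a point): top of the upright gauge post beside the pad, on the reader's -y side (55 mm from the pad's middle), 14 mm in diameter with a green top; fixed, 103 mm above the table: the height of the pad's top face when the lever is level
- lever_hinge (a point): middle of the lever's hinge axis, 95 mm above the table; the axis is parallel to the reader's local y, and the lever points from here to the reader's front (local -x)
- specimen_cup: loose specimen cup, amber with a red lid, 66 mm in diameter, 69 mm tall, origin under its centre; to be left alone
- stain_bottle: loose blue bottle with a black cap, 44 mm in diameter, 100 mm tall, origin under its centre; to be left alone
- slide_box: loose open green box of glass slides, 85 x 60 mm, 45 mm tall, origin under its centre; to be left alone
- timer: loose yellow timer, 65 x 65 mm, 18 mm thick, lying flat, origin under its centre; to be left alone
- stain_jar: loose white jar with a green lid, 60 mm in diameter, 67 mm tall, origin under its centre; to be left alone

How it is judged (in metres and radians):
On the way:
1. the carrier is clicked into the reading station while the lever is still up (value of joint carrier between 0.157 and 0.163 m and value of joint lever_angle below 0.12 rad), for 0.2 s.
At the end, for the whole second after the job is handed in: The carrier is in the reading station (within 3 mm of 0.16 m), and the gripper's fingers hold the lever down, pressing it with more than 1 N, with the lever level within 0.07 rad (4 degrees, 9 mm at the pad) (value of joint carrier between 0.157 and 0.163 m and value of joint lever_angle between 0.35 and 0.49 rad and contact force between lever and the fingers above 1 N); the arm keeps its last pose, push and grip.
It fails at once if the specimen cup is moved by more than 20 mm or tipped (distance of specimen_cup from where it was at the start of the episode above 0.02 m or angle between specimen_cup's own z axis and vertical above 0.3 rad).
It fails at once if the blue bottle is moved by more than 20 mm or tipped (distance of stain_bottle from where it was at the start of the episode above 0.02 m or angle between stain_bottle's own z axis and vertical above 0.3 rad).
It fails at once if the slide box is moved by more than 20 mm or tipped (distance of slide_box from where it was at the start of the episode above 0.02 m or angle between slide_box's own z axis and vertical above 0.3 rad).
It fails at once if the timer is moved by more than 20 mm or tipped (distance of timer from where it was at the start of the episode above 0.02 m or angle between timer's own z axis and vertical above 0.3 rad).
It fails at once if the white jar is moved by more than 20 mm or tipped (distance of stain_jar from where it was at the start of the episode above 0.02 m or angle between stain_jar's own z axis and vertical above 0.3 rad).
It also fails if it takes over 48 s, if anything falls off the work surface, if the arm or the gripper's body presses on something with over 40 N, if the wrist force passes 120 N, or if a joint passes its speed limit or range.

ROBOT

A 6-joint arm with a two-finger parallel gripper is mounted at the origin on the work surface. World frame = base frame: x ahead of the robot, y to its left, z up, the work surface at z = 0. Lengths are in mm, angles in degrees, forces in N, time in s.
With the tool pointing down it reaches from about 275 to 825 mm from the base axis. Payload 5.2 kg.
Tool frame: the origin (TCP) lies at the very end of the fingers, on their centre line; the grasp point (between the pads) lies 19 mm behind it; z points along the fingers, y is the line along which they close (so a half turn about z gives the same grasp; the last joint's range is limited). The gripper opens to 93 mm and grips with 3 to 60 N. Pads are 15 mm wide; open, the fingers measure 128 mm over their backs; the gripper's body (75 mm by 188 mm) begins 65 mm behind the grasp point.
Start: joints at [65.615, 14.817, 87.949, -0, 77.235, -11.62], TCP at [121.506, 536.415, 218.653] pointing down, gripper open.
Joint ranges: [-179.93, 179.93], [-52.35, 119.4], [10.71, 147.94], [-69.91, 249.91], [12.55, 155.21], [-178.61, 178.61]. Speed limits (degrees/s): [147.25, 147.25, 180, 180, 180, 180].

INTERFACE

Orientations are given as [roll, pitch, yaw] about the fixed x, y, z axes, in that order (R = Rz(yaw) Ry(pitch) Rx(roll)).
In Python, from rig import status, capture, manip gives the robot as it stands.
- The arm moves only by the tool servo_tool, never from a script. Its argument "series" is a list of rows, each a list of 6 numbers: the shift along the tool's x, y, z in m, then the turn, a rotation vector about the tool's x, y, z in degrees. In form: [[tx, ty, tz, rx, ry, rz], ...]. A call has 1 to 12 rows; each row is the pose to reach, as a shift and turn from the pose commanded when the call began, along the tool's axes at that moment; what a row does not reach only later rows make up. A row lasts 1/10 s, in which the tool goes at most 50 mm and 8.59 degrees, less where a joint would pass 70% of its speed; a pose out of reach is approached as far as the arm can. A call with a gripper value outside its range is refused whole. "grip" is the finger opening in m, from 0 to 0.093, set as the call begins (left out, the last holds). The fingers move at their own pace and stop on an object; the grip force is fixed at half the most. Time passes only in rows, so rows that repeat a pose let the fingers close. It gives the time, the measured TCP pose, the force, the opening and the grip force at its end, in the units of the state.
- status.get_obs(): the state, without advancing time (a new reading comes with each control period).
- capture(name): name is "scene" or "top"; returns a dict with "image" (400x640x3 uint8, red, green, blue), "depth" (400x640 float32, mm along the optical axis (not along the pixel's ray), 0 where there is no reading), "vertical_fov" (degrees; the focal length in pixels is half the picture's height over the tangent of half this angle, whatever the lens; pixels are square), "cx", "cy" (the principal point, pixels), "T" (4x4, takes a point from camera to world coordinates). Camera axes: x right, y down, z forward; pixel columns grow to the right and rows downward; lengths in mm; the calibration is good to about 2 mm. A picture is of the moment at which its call begins.
- manip.sign_off(): hands the job in; it is judged then, once.
The state is a dict: "t": time; "joint_pos": joint angles; "joint_velocities": joint speeds; "joint_efforts": joint torques, N m; "ee_pos": TCP position; "tcp_rot": TCP orientation; "wrist_force": force on the tool from outside, world axes, zero at the start; "torque": the same for the moment, N m; "width": finger opening in mm; "grasp_force": force on a finger pad.
Only numpy, scipy, OpenCV 4.12 (cv2) and the standard library are available. Lean on these libraries where they do the work, as an engineer would, in place of code of your own. Each camera call takes 0.05 s, during which the arm holds its last target. There are 200 camera calls.

## Working session

There is one attempt and no reset: what is moved stays moved. The work goes in short steps, Python scripts to look and compute and a tool call to move; the robot and the scene stay as the last step left them, time stands still between calls to the robot, and variables do not carry over. Pictures are saved under pics/ and viewed, at most 10 in all, crops included, and the job is handed in when it is done.

Besides the shell and the picture viewer there is one more tool, called after "Request:" as a command line: name --pt "numbers of a row" for each row, then --argument value for the rest. servo_tool: Moves the arm, as the interface text tells. Its arguments: {"type":"object","properties":{"series":{"type":"array","items":{"type":"array","items":{"type":"number"}}},"grip":{"type":"number"}},"required":["series"]}

```bash
mkdir -p pics; ls
python3 - <<'E'
from rig import status, capture
import cv2, numpy as np
for n in("scene","top"):
    c=capture(n); cv2.imwrite(f"pics/{n}0.png",c["image"][:,:,::-1])
    np.savez(f"{n}0.npz",**c)
    print(n,c["vertical_fov"],c["cx"],c["cy"],np.round(c["T"],3).tolist())
o=status.get_obs(); print({k:np.round(v,3).tolist() for k,v in o.items()})
E
```

```text
pics
scene 56.72609787026134 314.5994837931631 193.52748940527314 [[0.092, 0.846, -0.525, 1052.45], [0.996, -0.077, 0.049, -64.057], [0.001, -0.528, -0.85, 983.854], [0.0, 0.0, 0.0, 1.0]]
top 47.46894034771975 323.41100496630776 196.61002619885326 [[-0.027, -0.995, 0.097, 369.508], [-1.0, 0.026, -0.017, -13.385], [0.015, -0.097, -0.995, 1568.774], [0.0, 0.0, 0.0, 1.0]]
{'t': 0.1, 'joint_pos': [65.616, 14.853, 88.004, 0.0, 77.235, -11.619], 'joint_velocities': [-0.055, -0.135, -0.151, 0.04, -0.028, 0.096], 'joint_efforts': [0.002, -43.822, -28.464, 0.072, 0.036, -0.0], 'ee_pos': [121.295, 535.962, 217.925], 'tcp_rot': [-179.91, -0.019, 167.234], 'wrist_force': [-0.101, 0.447, -0.354], 'torque': [-0.014, 0.012, -0.003], 'grasp_force': 0.0, 'width': 93.082}
```

View pics/scene0.png

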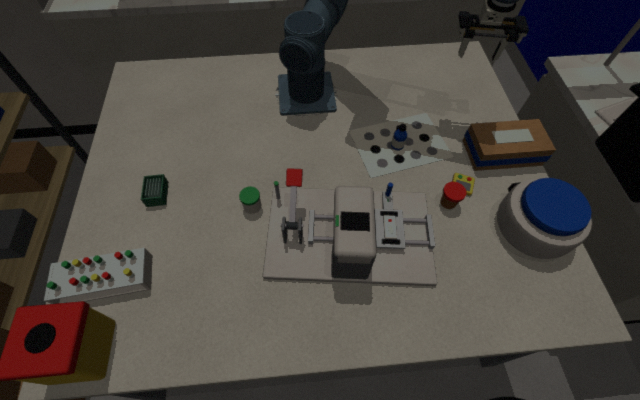

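View pics/top0.png

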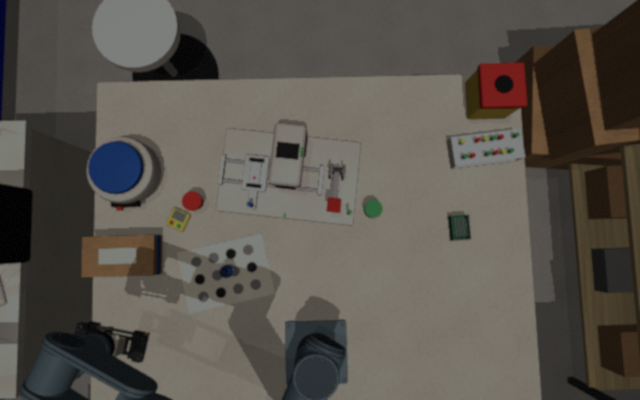

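The scene view shows the blue post at (389,188), the red pad at (294,178) and the gauge at about (277,184). In the top view they are at (250,203), (334,205) and (348,209), with the green stripe at about (285,215). Next I'll measure them.

```bash
cat > h.py <<'E'
import numpy as np, cv2
def ray(c,u,v):
    f=200/np.tan(np.radians(float(c["vertical_fov"]))/2)
    d=np.array([(u-c["cx"])/f,(v-c["cy"])/f,1.]); T=np.array(c["T"])
    return T[:3,3],T[:3,:3]@d
def plane(c,u,v,z):
    o,d=ray(c,u,v); return o+d*(z-o[2])/d[2]
def depthpt(c,u,v):
    o,d=ray(c,u,v); return o+d*c["depth"][int(round(v)),int(round(u))]
def two(c1,p1,c2,p2):
    o1,d1=ray(c1,*p1);o2,d2=ray(c2,*p2)
    s=np.linalg.lstsq(np.c_[d1,-d2],o2-o1,rcond=None)[0]
    a,b=o1+d1*s[0],o2+d2*s[1]; return (a+b)/2,np.linalg.norm(a-b)
HUE={"red":[(0,8),(172,180)],"green":[(45,85)],"blue":[(100,130)]}
def blobs(c,col,box,smin=110,vmin=40):
    x0,y0,x1,y1=box; h=cv2.cvtColor(c["image"],cv2.COLOR_RGB2HSV)[y0:y1,x0:x1]
    m=sum(((h[...,0]>=a)&(h[...,0]<=b)) for a,b in HUE[col])>0
    m=(m&(h[...,1]>smin)&(h[...,2]>vmin)).astype(np.uint8)
    n,l,s,ce=cv2.connectedComponentsWithStats(m)
    return [(s[i,4],s[i,:4]+[x0,y0,0,0],ce[i]+[x0,y0]) for i in range(1,n) if s[i,4]>2]
E
python3 - <<'E'
from h import *
S=np.load("scene0.npz");T=np.load("top0.npz")
np.set_printoptions(precision=1,suppress=True)
for c,nm,l in((S,"S",[("blue",(375,175,400,205)),("red",(280,160,310,190)),("green",(268,170,290,200)),("green",(325,180,380,260))]),
          (T,"T",[("blue",(240,190,262,212)),("red",(322,192,344,215)),("green",(342,200,355,218)),("green",(275,205,297,225))])):
    for col,b in l:
        for a,bb,ce in blobs(c,col,b,90 if col!="blue" else 100,30): print(nm,col,a,bb,ce,depthpt(c,*ce))
# base outline corners in top view: plate white mask
a=cv2.resize(T["image"][115:230,205:395],None,fx=4,fy=4,interpolation=cv2.INTER_CUBIC)
b=cv2.resize(S["image"][150:290,255:455],None,fx=4,fy=4,interpolation=cv2.INTER_CUBIC)
cv2.imwrite("pics/tc.png",a[:,:,::-1]);cv2.imwrite("pics/sc.png",b[:,:,::-1])
E
```

```text
S blue 49 [386 183   7  13] [388.9 188.4] [501.8 201.6  89.6]
S red 292 [286 168  17  19] [293.6 177. ] [480.9 -67.8 153. ]
S green 15 [274 181   4   5] [275.6 182.9] [ 460.4 -120.6  100.1]
S green 32 [336 215   3  11] [337.  220.2] [641.2  29.  188.7]
T blue 11 [248 202   4   4] [249.5 203.8] [495.3 200.4 103.4]
T red 192 [327 197  14  16] [333.5 204.4] [482.2 -68.4 155.1]
T green 5 [348 211   3   2] [349.2 211.6] [ 461.8 -120.8  100.1]
```

View pics/tc.png

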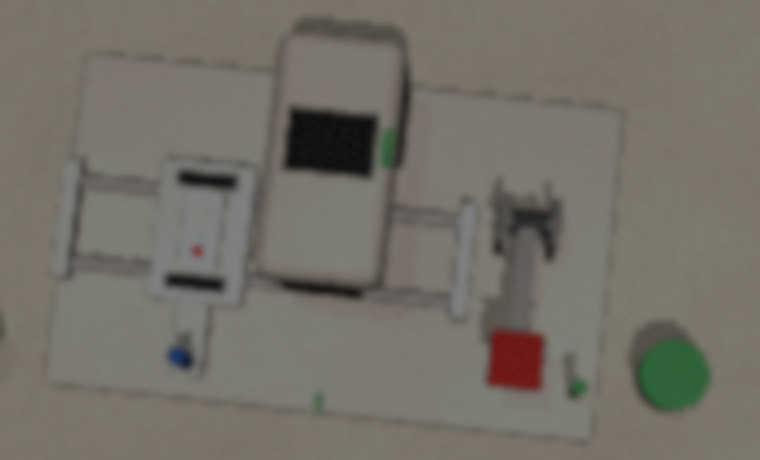

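View pics/sc.png

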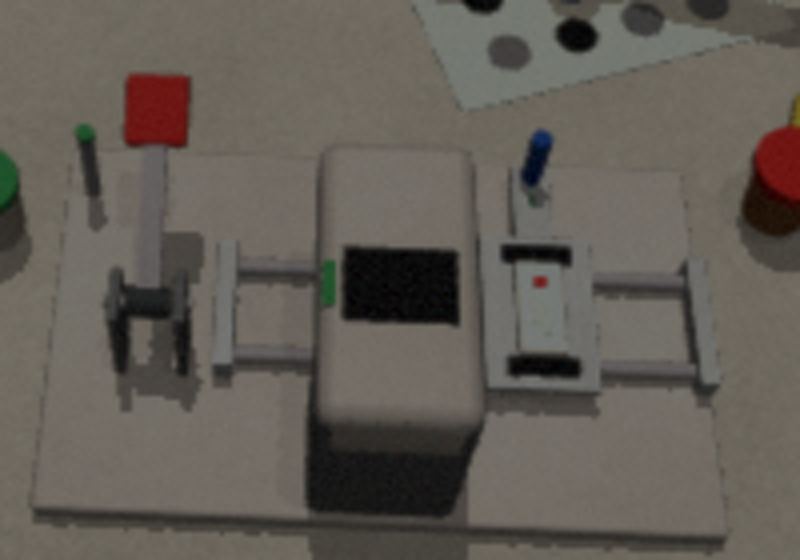

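The top crop shows base corners at (88,53), (623,107), (592,438) and (50,383), the green stripe at (319,400), the post at (180,356), the pad at (516,360) and the gauge at (578,387). Nothing is near the post.

Run:
```python
from h import *
S=np.load("scene0.npz");T=np.load("top0.npz")
np.set_printoptions(precision=1,suppress=True)
ct=lambda u,v:((u+.5)/4-.5+205,(v+.5)/4-.5+115)
cs=lambda u,v:((u+.5)/4-.5+255,(v+.5)/4-.5+150)
P=np.array([plane(T,*ct(*p),20)[:2] for p in((88,53),(623,107),(592,438),(50,383))])
Q=np.array([plane(S,*cs(*p),20)[:2] for p in((723,535),(35,508),(78,150),(683,172))])
print(P);print(Q)
L=np.array([[150,235],[150,-235],[-140,-235],[-140,235]],float)
for A in(P,Q,(P+Q)/2):
    lc=L-L.mean(0);ac=A-A.mean(0)
    th=np.arctan2((lc[:,0]*ac[:,1]-lc[:,1]*ac[:,0]).sum(),(lc*ac).sum())
    R=np.array([[np.cos(th),-np.sin(th)],[np.sin(th),np.cos(th)]])
    o=A.mean(0)-R@L.mean(0)
    print("yaw",np.degrees(th),"o",o,"resid",np.linalg.norm(ac-lc@R.T,axis=1))
    loc=lambda p:R.T@(np.array(p)[:2]-o)
    for n,a,b in(("post",(180,354),(541,136)),("pad",(516,360),(157,109)),("gauge",(578,387),(85,131)),("redtip",(0,0),(0,0))):
        if a[0]:
            p,g=two(T,ct(*a),S,cs(*b)); print(n,p,g,"local",loc(p))
    print("stripe",loc(plane(T,*ct(319,400),20)),"handle@station",o+R@[-110,0])
for n,c,b in(("cup",T,None),):pass
for nm,c,col,b in(("cup","T","red",(180,188,206,215)),("jar","T","green",(360,195,388,222))):
    for a,bb,ce in blobs(T,col,b): print(nm,a,depthpt(T,*ce))
```

```text
[[ 768.3  288.3]
 [ 709.5 -173.5]
 [ 423.8 -136.9]
 [ 482.9  322.5]]
[[ 766.2  286.3]
 [ 705.8 -169.3]
 [ 421.9 -130.8]
 [ 484.2  330.6]]
yaw -7.224055478358033 o [591.2  75.7] resid [2.1 2.9 3.1 4.1]
post [497.4 200.5 108.2] 2.76976697087907 local [-108.7  112. ]
pad [481.5 -68.  154.4] 1.9107367492095553 local [ -90.7 -156.4]
gauge [ 462.2 -119.8  105.5] 0.8478974956620524 local [-103.4 -210.2]
stripe [-130.1    2.4] handle@station [482.   89.6]
yaw -7.812890731171834 o [589.6  79.9] resid [7.2 4.  4.3 1.7]
post [497.4 200.5 108.2] 2.76976697087907 local [-107.7  107. ]
pad [481.5 -68.  154.4] 1.9107367492095553 local [ -86.9 -161.2]
gauge [ 462.2 -119.8  105.5] 0.8478974956620524 local [ -99.  -215.1]
stripe [-128.    -2.9] handle@station [480.6  94.8]
yaw -7.517826929124446 o [590.4  77.8] resid [4.6 3.4 3.6 2.8]
post [497.4 200.5 108.2] 2.76976697087907 local [-108.2  109.5]
pad [481.5 -68.  154.4] 1.9107367492095553 local [ -88.8 -158.8]
gauge [ 462.2 -119.8  105.5] 0.8478974956620524 local [-101.2 -212.7]
stripe [-129.1   -0.2] handle@station [481.3  92.2]
cup 319 [514.1 394.4  70.1]
jar 198 [ 473.  -201.3   67.6]
```

```bash
cat > go.py <<'E'
import sys,numpy as np
from rig import status
from scipy.spatial.transform import Rotation as R
def go(x,y,z,yaw=172.6,pitch=0):
    o=status.get_obs(); A=R.from_euler("xyz",o["tcp_rot"],degrees=True)
    # optional pitch = tilt about tool y after yaw
    B=R.from_euler("xyz",[180,0,yaw],degrees=True)*R.from_euler("y",pitch,degrees=True)
    s=A.inv().apply(np.array([x,y,z])-o["ee_pos"])/1000
    r=(A.inv()*B).as_rotvec(degrees=True)
    print("t",o["t"],np.round(o["ee_pos"],1),np.round(o["tcp_rot"],2),"F",np.round(o["wrist_force"],1)); print("row",np.round(s,4),np.round(r,2))
if __name__=="__main__": go(*map(float,sys.argv[1:]))
E
python3 go.py 497.5 200.5 200
```

```text
t 0.1 [121.3 536.  217.9] [-1.7991e+02 -2.0000e-02  1.6723e+02] F [-0.1  0.4 -0.4]
row [-0.441  -0.244   0.0182] [-0.09 -0.02 -5.37]
```

Request:
servo_tool --pt "-0.04 -0.022 0.002 0 0 -0.5" --pt "-0.08 -0.044 0.003 0 0 -1" --pt "-0.12 -0.066 0.005 0 0 -1.5" --pt "-0.16 -0.088 0.006 0 0 -2" --pt "-0.2 -0.11 0.008 0 0 -2.5" --pt "-0.24 -0.132 0.01 0 0 -3" --pt "-0.28 -0.155 0.012 0 0 -3.5" --pt "-0.32 -0.177 0.013 0 0 -4" --pt "-0.36 -0.2 0.015 0 0 -4.5" --pt "-0.4 -0.222 0.017 0 0 -5" --pt "-0.43 -0.238 0.018 0 0 -5.4" --pt "-0.441 -0.244 0.018 0 0 -5.4"

```text
t: 1.3
ee_pos: [499.7, 198.5, 199.9]
tcp_rot: [-180.0, -0.0, 172.5]
wrist_force: [-0.3, 0.2, 0.2]
width: 92.6
grasp_force: 0.0
```

Request:
servo_tool --pt "0 0 0 0 0 0" --pt "0 0 0 0 0 0"

```text
t: 1.5
ee_pos: [496.6, 201.7, 200.3]
tcp_rot: [180.0, -0.1, 172.6]
wrist_force: [-0.4, 0.3, -0.5]
width: 93.1
grasp_force: 0.0
```

```bash
python3 go.py 497.5 200.5 60
```

```text
t 1.5 [496.6 201.7 200.3] [ 1.7999e+02 -9.0000e-02  1.7263e+02] F [-0.4  0.3 -0.5]
row [-0.0013 -0.0011  0.1403] [ 0.01 -0.09  0.03]
```

Request:
servo_tool --pt "0 -0.001 0.02 0 0 0" --pt "0 -0.001 0.04 0 0 0" --pt "0 -0.001 0.06 0 0 0" --pt "0 -0.001 0.08 0 0 0" --pt "0 -0.001 0.1 0 0 0" --pt "0 -0.001 0.12 0 0 0" --pt "0 -0.001 0.135 0 0 0" --pt "0 -0.001 0.14 0 0 0" --pt "0 -0.001 0.14 0 0 0"

```text
t: 2.4
ee_pos: [496.2, 201.1, 60.4]
tcp_rot: [-180.0, -0.1, 172.7]
wrist_force: [0.2, 0.4, 0.1]
width: 93.1
grasp_force: 0.0
```

Request:
servo_tool --grip 0.0 --pt "0 0 0 0 0 0" --pt "0 0 0 0 0 0" --pt "0 0 0 0 0 0" --pt "0 0 0 0 0 0" --pt "0 0 0 0 0 0" --pt "0 0 0 0 0 0" --pt "0 0 0 0 0 0" --pt "0 0 0 0 0 0"

```text
t: 3.2
ee_pos: [497.6, 200.0, 60.6]
tcp_rot: [-180.0, -0.0, 172.6]
wrist_force: [0.7, -0.7, 0.3]
width: 33.8
grasp_force: 0.0
```

```bash
python3 go.py 483 91 60;python3 - <<'E'
from rig import capture
import cv2
c=capture("scene"); cv2.imwrite("pics/g1.png",cv2.resize(c["image"][130:280,255:455,::-1],None,fx=4,fy=4))
E
```

```text
t 3.2 [497.6 200.   60.6] [-1.8000e+02 -1.0000e-02  1.7263e+02] F [ 0.7 -0.7  0.3]
row [ 0.0004 -0.1099  0.0006] [-0.   -0.01  0.03]
```

View pics/g1.png

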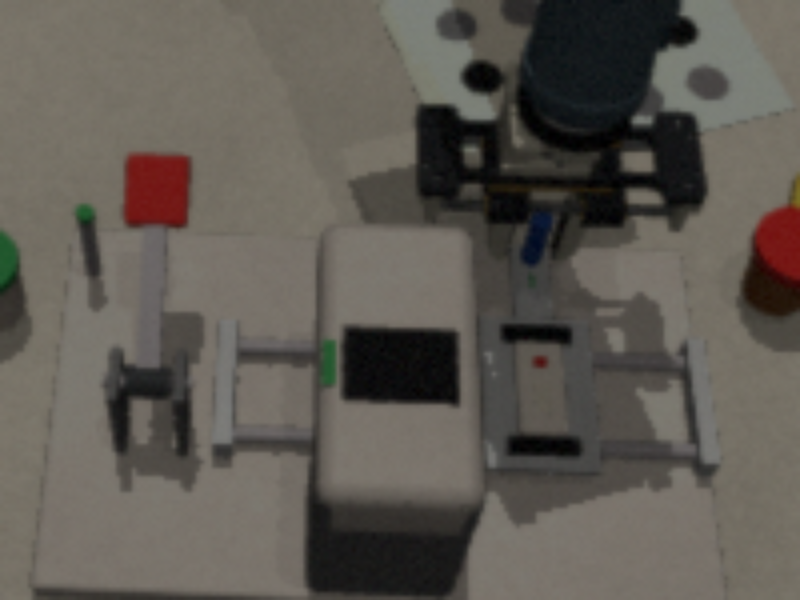

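The picture shows the post at (537,238), between the half-closed fingers (about 500 and 565). I'll let them finish closing.

Request:
servo_tool --pt "0 0 0 0 0 0" --pt "0 0 0 0 0 0" --pt "0 0 0 0 0 0" --pt "0 0 0 0 0 0" --pt "0 0 0 0 0 0"

```text
t: 3.75
ee_pos: [497.5, 200.1, 60.6]
tcp_rot: [180.0, -0.0, 172.6]
wrist_force: [-0.2, -0.5, -0.5]
width: 15.2
grasp_force: 30.0
```

Request:
servo_tool --pt "0 -0.01 0 0 0 0" --pt "0 -0.02 0 0 0 0" --pt "0 -0.03 0 0 0 0" --pt "0 -0.04 0 0 0 0" --pt "0 -0.05 0 0 0 0" --pt "0 -0.06 0 0 0 0" --pt "0 -0.07 0 0 0 0" --pt "0 -0.08 0 0 0 0" --pt "0 -0.09 0 0 0 0" --pt "0 -0.095 0 0 0 0" --pt "0 -0.095 0 0 0 0"

```text
t: 4.85
ee_pos: [484.8, 105.3, 60.6]
tcp_rot: [180.0, -0.1, 172.6]
wrist_force: [-4.5, 2.3, 2.4]
width: 15.6
grasp_force: 30.0
```

Request:
servo_tool --pt "0 -0.003 0 0 0 0" --pt "0 -0.003 0 0 0 0" --pt "0 -0.003 0 0 0 0"

```text
t: 5.15
ee_pos: [484.4, 103.0, 60.6]
tcp_rot: [-180.0, -0.1, 172.7]
wrist_force: [-5.1, 1.3, 3.1]
width: 15.7
grasp_force: 30.0
```

Request:
servo_tool --pt "0 -0.003 0 0 0 0" --pt "0 -0.003 0 0 0 0" --pt "0 -0.003 0 0 0 0"

```text
t: 5.45
ee_pos: [484.0, 99.8, 60.6]
tcp_rot: [-180.0, -0.1, 172.7]
wrist_force: [-5.9, -0.4, 3.3]
width: 15.2
grasp_force: 30.0
```

Request:
servo_tool --pt "0.001 -0.002 0 0 0 0" --pt "0.001 -0.002 0 0 0 0" --pt "0.001 -0.002 0 0 0 0"

```text
t: 5.75
ee_pos: [483.7, 97.6, 60.6]
tcp_rot: [-180.0, 0.0, 172.6]
wrist_force: [-2.1, -0.9, 0.2]
width: 16.1
grasp_force: 30.0
```

Request:
servo_tool --pt "0 -0.002 0 0 0 0" --pt "0 -0.002 0 0 0 0" --pt "0 -0.002 0 0 0 0"

```text
t: 6.05
ee_pos: [483.4, 95.5, 60.6]
tcp_rot: [-180.0, 0.0, 172.6]
wrist_force: [-1.7, -3.3, -1.3]
width: 15.6
grasp_force: 30.0
```

Request:
servo_tool --pt "0 -0.002 0 0 0 0" --pt "0 -0.002 0 0 0 0" --pt "0 -0.002 0 0 0 0"

```text
t: 6.35
ee_pos: [483.1, 93.5, 60.7]
tcp_rot: [-180.0, 0.0, 172.6]
wrist_force: [-0.0, -3.6, -0.7]
width: 15.5
grasp_force: 30.0
```

Request:
servo_tool --pt "0 -0.001 0 0 0 0" --pt "0 -0.001 0 0 0 0" --pt "0 -0.001 0 0 0 0"

```text
t: 6.65
ee_pos: [483.1, 93.1, 60.7]
tcp_rot: [180.0, 0.0, 172.6]
wrist_force: [2.1, -1.8, -3.3]
width: 15.4
grasp_force: 30.0
```

Request:
servo_tool --pt "0 -0.001 0 0 0 0" --pt "0 -0.001 0 0 0 0" --pt "0 -0.001 0 0 0 0"

```text
t: 6.95
ee_pos: [483.0, 92.5, 60.7]
tcp_rot: [180.0, 0.0, 172.6]
wrist_force: [1.9, 1.5, -3.8]
width: 15.5
grasp_force: 30.0
```

Request:
servo_tool --pt "0 -0.001 0 0 0 0" --pt "0 -0.001 0 0 0 0" --pt "0 -0.001 0 0 0 0"

```text
t: 7.25
ee_pos: [482.8, 91.2, 60.7]
tcp_rot: [180.0, 0.0, 172.6]
wrist_force: [3.5, 3.1, -4.3]
width: 15.6
grasp_force: 30.0
```

Request:
servo_tool --pt "0 0.001 0 0 0 0" --pt "0 0.001 0 0 0 0"

```text
t: 7.45
ee_pos: [483.0, 92.2, 60.7]
tcp_rot: [180.0, 0.0, 172.6]
wrist_force: [3.7, 2.6, -5.9]
width: 15.4
grasp_force: 30.0
```

Request:
servo_tool --grip 0.06 --pt "0 0 0 0 0 0" --pt "0 0 0 0 0 0" --pt "0 0 0 0 0 0" --pt "0 0 0 0 0 0" --pt "0 0 0 0 0 0" --pt "0 0 0 0 0 0"

```text
t: 8.05
ee_pos: [482.5, 92.0, 60.7]
tcp_rot: [-180.0, -0.0, 172.6]
wrist_force: [0.7, 0.5, -0.4]
width: 58.1
grasp_force: 0.0
```

Run:
```python
from rig import capture,status
from h import *
np.set_printoptions(precision=1,suppress=True)
c=capture("scene"); cv2.imwrite("pics/g2.png",cv2.resize(c["image"][130:280,255:455,::-1],None,fx=4,fy=4))
S=np.load("scene0.npz")
for a,k,b in((0,S,(375,175,400,205)),(1,c,(320,160,370,210))):
  for x in blobs(k,"blue",b,100,30): print(x, plane(k,*x[2],85))
print(status.get_obs()["wrist_force"],status.get_obs()["width"])
```

```text
(np.int32(49), array([386, 183,   7,  13]), array([388.9, 188.4])) [499. 203.  85.]
(np.int32(19), array([349, 181,   5,   5]), array([350.8, 183.4])) [471.7  96.   85. ]
[-0.1  0.2  0.3] 58.69511500481169
```

View pics/g2.png

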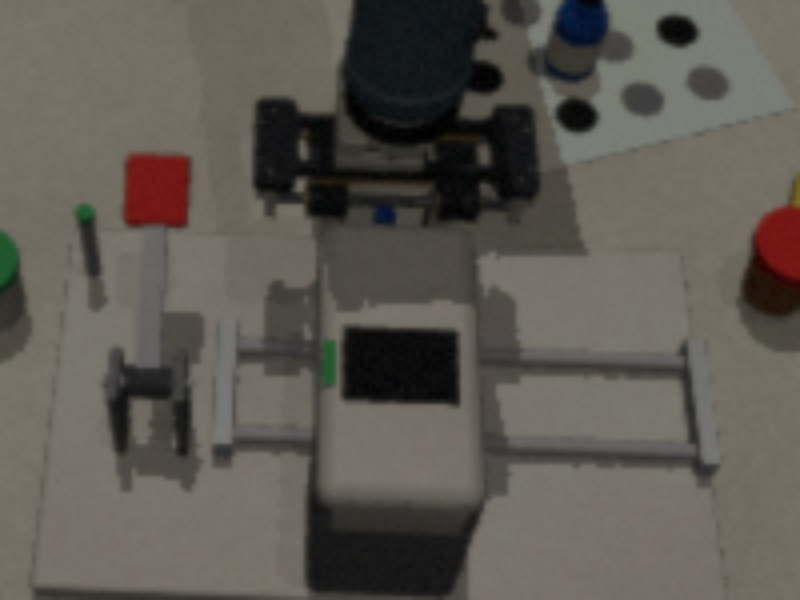

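The picture shows the post (385,213) between the open fingers and in front of the head, the lever still up, and the bottle, cup and jar undisturbed. Lifting off.

Request:
servo_tool --pt "0 0 -0.02 0 0 0" --pt "0 0 -0.04 0 0 0" --pt "0 0 -0.07 0 0 0" --pt "0 0 -0.1 0 0 0" --pt "0 0 -0.13 0 0 0" --pt "0 0 -0.15 0 0 0" --pt "0 0 -0.15 0 0 0"

```text
t: 8.8
ee_pos: [484.4, 92.0, 213.6]
tcp_rot: [180.0, 0.4, 172.6]
wrist_force: [0.6, -0.3, -0.3]
width: 60.2
grasp_force: 0.0
```

Request:
servo_tool --grip 0.0 --pt "0 -0.02 0 0 0 0" --pt "0 -0.04 0 0 0 0" --pt "0 -0.06 0 0 0 0" --pt "0 -0.08 0 0 0 0" --pt "0 -0.1 0 0 0 0" --pt "0 -0.12 0 0 0 0" --pt "0 -0.14 0 0 0 0" --pt "0 -0.15 0 0 0 0" --pt "0 -0.157 0 0 0 0" --pt "0 -0.157 0 0 0 0" --pt "0 -0.157 0 0 0 0"

```text
t: 9.9
ee_pos: [462.4, -63.2, 210.4]
tcp_rot: [180.0, -0.0, 172.6]
wrist_force: [-0.7, 0.5, 0.0]
width: 0.5
grasp_force: 0.0
```

```bash
python3 go.py 481 -68 165
python3 - <<'E'
from rig import capture
from h import *
np.set_printoptions(precision=1,suppress=True)
for n,b0,b1 in(("scene",(375,175,400,205),(340,165,370,205)),("top",(240,190,262,212),(270,190,300,225))):
  S=np.load(n+"0.npz"); c=capture(n); cv2.imwrite(f"pics/{n}3.png",cv2.resize(c["image"][110:260,200:400,::-1],None,fx=4,fy=4))
  for k,b in((S,b0),(c,b1)):
    for x in blobs(k,"blue",b,100,30): print(n,x, "z101",plane(k,x[2][0],x[2][1] if n=="top" else x[1][1]+2,101),depthpt(k,*x[2]))
E
```

```text
t 9.9 [462.4 -63.2 210.4] [ 1.7997e+02 -3.0000e-02  1.7263e+02] F [-0.7  0.5  0. ]
row [-0.0191 -0.0024  0.0454] [ 0.03 -0.03  0.03]
scene (np.int32(49), array([386, 183,   7,  13]), array([388.9, 188.4])) z101 [497.4 200.5 101. ] [501.8 201.6  89.6]
scene (np.int32(20), array([349, 181,   5,   5]), array([350.9, 183.1])) z101 [480.8  93.6 101. ] [478.9  94.2  97.9]
top (np.int32(11), array([248, 202,   4,   4]), array([249.5, 203.8])) z101 [495.5 200.8 101. ] [495.3 200.4 103.4]
top (np.int32(13), array([282, 206,   4,   4]), array([283.6, 207.6])) z101 [480.3  90.8 101. ] [480.3  90.9  99.8]
```

View pics/scene3.png

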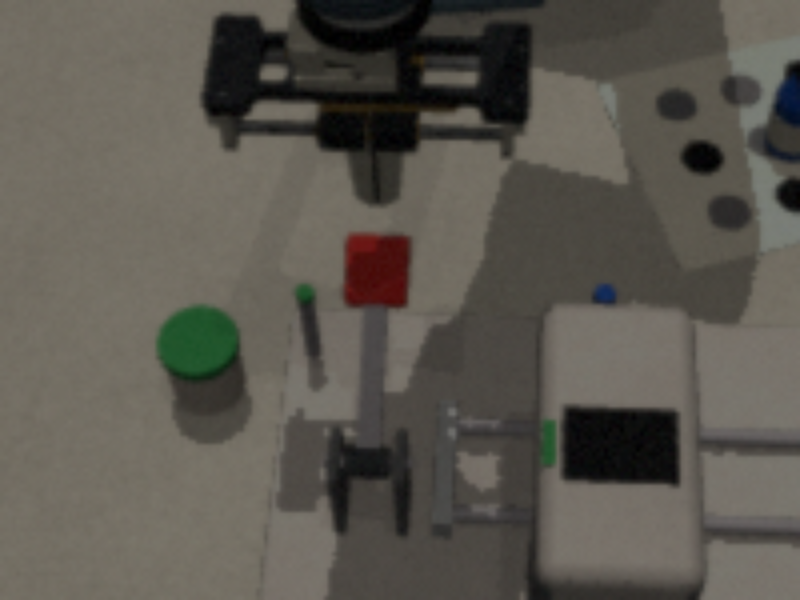

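The lever is still up with the pad at (377,270). The post is at (604,295), which I measure at (480.5,92) against an expected station of about (481,92). The detent force also reversed there, so it is clicked in. Next I move over the pad and press along its arc.

Request:
servo_tool --pt "-0.005 -0.001 0.01 0 0 0" --pt "-0.01 -0.002 0.025 0 0 0" --pt "-0.019 -0.003 0.04 0 0 0" --pt "-0.019 -0.003 0.045 0 0 0" --pt "-0.019 -0.003 0.045 0 0 0"

```text
t: 10.5
ee_pos: [480.2, -68.5, 164.4]
tcp_rot: [180.0, -0.2, 172.7]
wrist_force: [-0.6, 0.3, 0.1]
width: 0.6
grasp_force: 0.0
```

Request:
servo_tool --pt "0.001 0 0.005 0 0 0" --pt "0.002 0 0.01 0 0 0" --pt "0.005 0 0.018 0 0 0" --pt "0.007 0 0.025 0 0 0" --pt "0.009 0 0.032 0 0 0" --pt "0.009 0 0.032 0 0 0"

```text
t: 11.1
ee_pos: [471.3, -67.9, 132.8]
tcp_rot: [180.0, -0.1, 172.6]
wrist_force: [-2.1, -0.4, 4.4]
width: 0.7
grasp_force: 1.9
```

```bash
python3 go.py 467 -66 103
```

```text
t 11.1 [471.3 -67.9 132.8] [ 1.8000e+02 -7.0000e-02  1.7263e+02] F [-2.1 -0.4  4.4]
row [0.0045 0.0013 0.0298] [ 0.   -0.07  0.03]
```

Request:
servo_tool --pt "0.001 0 0.006 0 0 0" --pt "0.003 0 0.012 0 0 0" --pt "0.004 0.001 0.018 0 0 0" --pt "0.005 0.001 0.024 0 0 0" --pt "0.005 0.001 0.03 0 0 0" --pt "0.005 0.001 0.03 0 0 0" --pt "0.005 0.001 0.03 0 0 0"

```text
t: 11.8
ee_pos: [467.3, -66.7, 103.7]
tcp_rot: [-180.0, 0.0, 172.6]
wrist_force: [0.4, -2.7, 5.1]
width: 0.5
grasp_force: 2.8
```

Run:
```python
from rig import capture,status
from h import *
np.set_printoptions(precision=1,suppress=True)
for n,b,pb in(("scene",(270,155,320,200),(340,165,370,205)),("top",(320,190,360,220),(270,190,300,225))):
  c=capture(n)
  if n=="scene": cv2.imwrite(f"pics/{n}4.png",cv2.resize(c["image"][110:260,200:400,::-1],None,fx=4,fy=4))
  for col,bb in(("red",b),("green",(265,170,290,200) if n=="scene" else (342,200,355,218)),("blue",pb)):
    for x in blobs(c,col,bb,100,30): print(n,col,x[0],x[1],x[2],depthpt(c,*x[2]),plane(c,*x[2],101))
o=status.get_obs();print(o["t"],o["ee_pos"],o["wrist_force"])
```

```text
scene red 140 [287 177  16  16] [295.3 186.1] [479.2 -65.1 104.5] [476.9 -65.1 101. ]
scene green 11 [275 182   3   4] [275.9 183.4] [ 464.8 -119.5  104.3] [ 462.6 -119.7  101. ]
scene blue 21 [349 181   5   5] [351. 183.] [478.1  94.7  96.8] [480.8  93.9 101. ]
top blue 13 [282 206   4   4] [283.6 207.6] [480.3  90.9  99.8] [480.3  90.8 101. ]
11.9 [467.4 -66.7 103.8] [-1.4 -4.   5.6]
```

View pics/scene4.png

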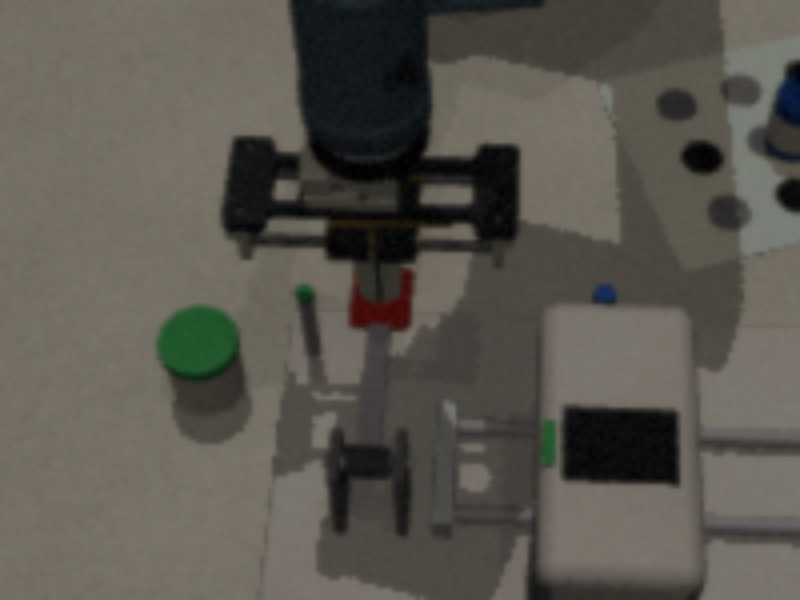

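The pad (380,300) sits under the closed fingers at 104.5 mm, against 104.3 mm for the gauge top. The carrier post has not moved. Handing in.

```bash
python3 -c "
from rig import manip
print(manip.sign_off())"
```

```text
the job is handed in; nothing more can be done
None
```

I slid the carrier into the reading station with the lever still up, then pressed the lever level (pad flush with the gauge post) and handed in at 11.9 s with the gripper still holding it at about 5.6 N; no verdict came back.

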